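# Open the proofing jig and bed the gore block

### The job

Get the hinged proofing jig ready for inking: take the frame by its wooden bar and swing it right over, past upright, so that it leans back on its stays and stays open on its own, without letting it slam. Then set the printing block with the three long blue leaf-shaped gores, face up, into the pocket of the bed so that it lies fully home, flat and square; do not drop it. Leave the other block (red compass rose) where it is and do not upset the pigment jar and the two ink jars.

Things in the scene. Friction and masses are not known exactly. Their poses are not given: they have to be found in the camera images.
- jig: Proofing jig, screwed to the table: plywood bed board 190 x 150 x 24 mm with dark wooden edges. Origin: centre of its underside on the table; x runs from the handle side to the hinge side (190 mm), y along the hinge, z up. Two steel cheeks with stays stand at the hinge side (up to 113 mm above the table, at x = +78 to +122 mm); two 21 mm high rubber rests stand on the board at x = -69, y = +-56 mm.
- bed (a point): Centre of the floor of the bed's pocket, 12 mm above the table, 12 mm below the board's top face; axes as the jig's. The pocket is 114 mm long (x) by 62 mm wide (y); its walls lean outward by 3 mm over their upper 6 mm; in the middle of each long side a notch for a finger, 54 mm wide (x) and as deep as the pocket, runs out to 62 mm from the centre; it lies under the frame while that is shut.
- hinge (a point): Middle of the frame's hinge axis, 50 mm above the table; axes as the jig's. The axis runs along the jig's y.
- tympan (a joint): Opening angle of the frame (aluminium frame with brown tympan card, 132 mm wide, 154 mm long, 8 mm thick, 0.32 kg): 0 = shut, lying level over the bed; 1.57 = upright (its balance point); 1.92 = leaning back on the stays, its stop. Below the balance point it falls shut under its weight, beyond it it falls back on the stays; the hinge itself is nearly free.
- handle (a point): Middle of the frame's handle, a round wooden bar of 14 mm diameter along the jig's y, 80 mm free between its two steel arms, 224 mm from the hinge axis, its centre line 60 mm clear of the frame's front edge; 50 mm above the table when shut, and nothing under it but the table. It can turn in the fingers. Its axes turn with the frame: y along the bar.
- gore_block_c (a point): Centre (half-way up) of the gore block, the one to seat: wooden mount with grey lino face and three blue leaf-shaped relief gores along it, 110 mm long (x) x 58 mm wide (y) x 28 mm high (z), about 0.17 kg; z points up through the printing face. It may be seated either way round. Fully home its centre is 14 mm above the pocket floor and it stands 16 mm proud of the board.
- rose_block_c (a point): Centre of the other printing block, same size, with a red round compass rose and two red bars on its face; leave it alone.
- pigment_jar: Glass jar with black lid, 59 mm across, 95 mm high, at the back; origin under its centre.
- ink_pot: Squat glass pot with yellow lid, 52 mm across, 40 mm high, at the back; origin under its centre.
- ink_jar: Glass jar with black lid, 47 mm across, 44 mm high, at the back; origin under its centre.

How it is judged:
By the outcome, as a careful person would: the job done as asked, in the order asked, and still so for the second after the job is handed in, with the robot touching nothing.
It also fails if it takes over 59 s, if anything falls off the work surface, if the arm or the gripper's body presses on something with over 40 N, if the wrist force passes 120 N, or if a joint passes its speed limit or range.

### The arm

A 6-joint arm with a two-finger parallel gripper is mounted at the origin on the work surface; the furniture and walls round the work are solid. World frame = base frame: x ahead of the robot, y to its left, z up, the work surface at z = 0. Lengths are in m, angles in rad, forces in N, time in s.
With the tool pointing down it reaches from about 0.35 to 0.85 m from the base axis. Payload 8.1 kg.
Tool frame: the origin (TCP) lies midway between the tips of the shut fingers; the grasp point (between the pads) lies 19 mm behind it; z points along the fingers, y is the direction in which the jaws open and shut (so a half turn about z gives the same grasp; the last joint's range is limited). The gripper opens to 93 mm and grips with 3 to 60 N. Pads are 15 mm wide; open, the fingers measure 128 mm over their backs; the gripper's body (75 mm by 188 mm) begins 65 mm behind the grasp point.
Start: joints at [-1.395, 0.13, 1.488, -0, 1.523, -0.085], TCP at [0.155, -0.58, 0.219] pointing down, gripper open.
Joint ranges: [-2.96, 2.96], [-0.89, 2.26], [0.02, 2.5], [-1.34, 4.48], [0, 2.73], [-2.66, 2.66]. Speed limits (rad/s): [2.39, 2.39, 2.79, 3.14, 3.14, 3.14].

### API

Orientations are given as a rotation vector (axis times angle).
In Python, from plant import robot, optics, ticket gives the robot as it stands.
- The arm moves only by the tool send_rows, never from a script. Its argument "targets" is a list of rows, each a list of 3 entries, a list of its own where there are three numbers: the opening, from -1 (shut) to 1 (fully open), then the shift along the tool's x, y, z in mm, then the turn about the tool's z in rad. A call has 1 to 12 rows; each row shifts and turns the commanded pose from where the row before left it, along the tool's axes as they then stand; what a row does not reach is not made up. A row lasts 1/10 s, in which the tool goes at most 50 mm and 8.59 degrees, less where a joint would pass 70% of its speed; a pose out of reach is approached as far as the arm can. A call with a gripper value outside its range is refused whole. The fingers move at their own pace and stop on an object; "newtons" is the grip in N (left out, the last holds). Time passes only in rows, so rows that do not move let the fingers close. It gives the time, the measured TCP pose, the force and the opening at its end, in the units of the state.
- robot.read_state(): the state, without advancing time (a new reading comes with each control period).
- optics.read_camera(name): name is "side" or "top" or "wrist"; returns a dict with "color" (400x640x3 uint8, red, green, blue), "K" (3x3 intrinsics, pixels), "position" and "orientation" of the camera in the world. Camera axes: x right, y up, looking along -z (the intrinsics and any distortion apply to the point x, -y, -z); pixel columns grow to the right and rows downward; lengths in m; the calibration is good to about 2 mm. A picture is of the moment at which its call begins. There is no depth.
- ticket.close_job(): hands the job in, once; it reports no verdict.
Trained networks look in the newest picture that a camera, given by its name, has taken for a name from the list of things; names that differ only in an ending like _2 or _b are one class to them, and where a whole thing is asked for, a point or a joint stands for the part that bears it (a point fixed in the world has none). Each returns a list of dicts, best first, with "confidence" (0 to 1); they miss things now and then, are a little off and sometimes report something else, mostly with a low value. They report only what shows in the picture. A call takes as long as a camera call.
- optics.cut_out(camera, name): "region" (400x640 bool, what is visible of it) and "point" ([column, row] in pixels, amid what is visible of it).
The state is a dict: "t": time; "q": joint angles; "dq": joint speeds; "joint_torque": joint torques, N m; "tool_pos": TCP position; "orientation": TCP orientation; "force": force on the tool from outside, world axes, zero at the start; "wrist_torque": the same for the moment, N m; "opening": finger opening in m.
Only numpy, scipy, OpenCV 4.12 (cv2) and the standard library are available. Lean on these libraries where they do the work, as an engineer would, in place of code of your own. Each camera call takes 0.05 s, during which the arm holds its last target.

## Working session

There is one attempt and no reset: what is moved stays moved. The work goes in short steps, Python scripts to look and compute and a tool call to move; the robot and the scene stay as the last step left them, time stands still between calls to the robot, and variables do not carry over. Pictures are saved under pics/ and viewed, and the job is handed in when it is done.

Besides the shell and the picture viewer there is one more tool, called after "Request:" by a JSON object that holds its "fn" and its "kwargs". send_rows: Moves the arm, as the interface text tells. Its arguments: {"type":"object","properties":{"targets":{"type":"array","items":{"type":"array"}},"newtons":{"type":"number"}},"required":["targets"]}

```bash
ls; mkdir -p pics; cat > h.py <<'E'
import numpy as np, cv2
from plant import robot, optics, ticket
from scipy.spatial.transform import Rotation as R
def cam(n):
    c=optics.read_camera(n); return c
def save(c,f): cv2.imwrite('pics/'+f,cv2.cvtColor(c['color'],cv2.COLOR_RGB2BGR))
def rot(o):
    o=np.array(o,float)
    return o if o.shape==(3,3) else R.from_rotvec(o).as_matrix()
def ray(c,uv):
    K=np.array(c['K']); p=np.linalg.inv(K)@np.array([uv[0],uv[1],1.]); d=np.array([p[0],-p[1],-p[2]])
    return np.array(c['position']),rot(c['orientation'])@d
def onz(c,uv,z):
    o,d=ray(c,uv); return o+d*(z-o[2])/d[2]
def proj(c,P):
    P=np.atleast_2d(P); q=(P-np.array(c['position']))@rot(c['orientation']); q=q*[1,-1,-1]; r=q@np.array(c['K']).T
    return r[:,:2]/r[:,2:]
E
python3 - <<'E'
from h import *
for n in ['top','side','wrist']:
    c=cam(n); save(c,n+'0.png'); print(n,[k for k in c],c['position'],c['orientation'],np.array(c['K']).tolist())
    for t in ['jig','tympan','handle','gore_block_c','rose_block_c','pigment_jar']:
        print(t,[(r['confidence'],r['point'],r['region'].sum()) for r in optics.cut_out(n,t)][:2])
print(robot.read_state())
E
```

```text
pics
top ['color', 'K', 'position', 'orientation'] [ 0.41926594 -0.0134039   1.03549852] [ 0.1702515  -0.13920249 -1.55552023] [[473.16777821993094, 0.0, 320.1052520521223], [0.0, 473.16777821993094, 207.2222810908518], [0.0, 0.0, 1.0]]
jig [(0.55, [268.3, 239.8], np.int64(7036))]
tympan [(0.75, [268.0, 236.9], np.int64(5324))]
handle [(0.68, [266.4, 236.3], np.int64(5293)), (0.55, [420.7, 273.2], np.int64(1466))]
gore_block_c [(0.6, [418.4, 269.2], np.int64(1513))]
rose_block_c [(0.66, [415.7, 201.3], np.int64(1475)), (0.58, [420.0, 270.7], np.int64(1525))]
pigment_jar [(0.67, [243.7, 154.1], np.int64(861)), (0.23, [269.6, 240.6], np.int64(7074))]
side ['color', 'K', 'position', 'orientation'] [ 0.34870984 -1.07472936  0.55526347] [ 1.14553623 -0.14449969 -0.17864902] [[495.0688929960284, 0.0, 312.28495687619284], [0.0, 495.0688929960284, 196.34390898621226], [0.0, 0.0, 1.0]]
jig [(0.67, [287.4, 190.8], np.int64(2851))]
tympan [(0.79, [286.0, 183.3], np.int64(1535))]
handle [(0.57, [286.4, 189.6], np.int64(1591)), (0.44, [357.4, 196.4], np.int64(272))]
gore_block_c [(0.63, [287.3, 1
[... 389 characters left out ...]
[]
gore_block_c []
rose_block_c []
pigment_jar []
{'t': 1.05, 'q': array([-1.39539546e+00,  1.30371224e-01,  1.48820597e+00,  1.84168796e-06,
        1.52298724e+00, -8.53922267e-02]), 'dq': array([ 0.00194152,  0.00180085,  0.00074626,  0.00037228, -0.00087384,
        0.00179276]), 'joint_torque': array([ 5.29477456e-04, -5.59773409e+01, -4.92074060e+01,  7.70442397e-02,
        2.24688527e-02, -3.71206784e-05]), 'tool_pos': array([ 0.15473653, -0.57971347,  0.21864914]), 'orientation': array([3.11489397e+00, 4.08489130e-01, 4.88040822e-06]), 'force': array([0.74098754, 0.51371888, 0.15456619]), 'wrist_torque': array([-0.00623511, -0.01230501, -0.02950673]), 'opening': 0.09308377879539444}
```

View pics/top0.png

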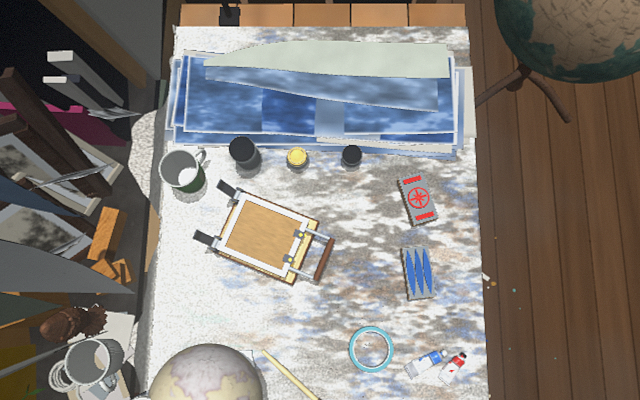

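View pics/side0.png

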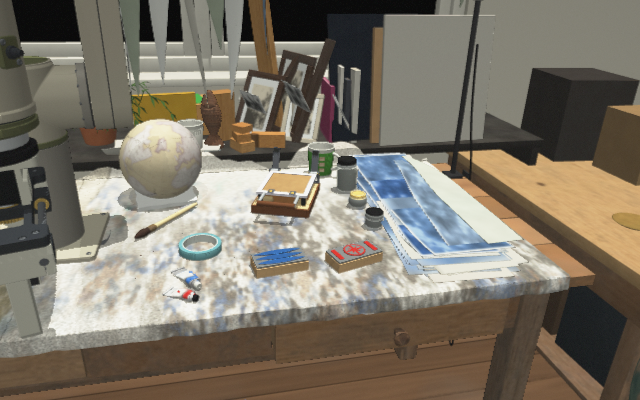

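```bash
python3 - <<'E'
import cv2
a=cv2.imread('pics/top0.png')
cv2.imwrite('pics/z1.png',cv2.resize(a[170:295,185:345],None,fx=5,fy=4.8,interpolation=cv2.INTER_CUBIC)[:600])
cv2.imwrite('pics/z2.png',cv2.resize(a[165:310,380:460],None,fx=4,fy=4,interpolation=cv2.INTER_CUBIC))
E
```

```text
(no output)
```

View pics/z1.png

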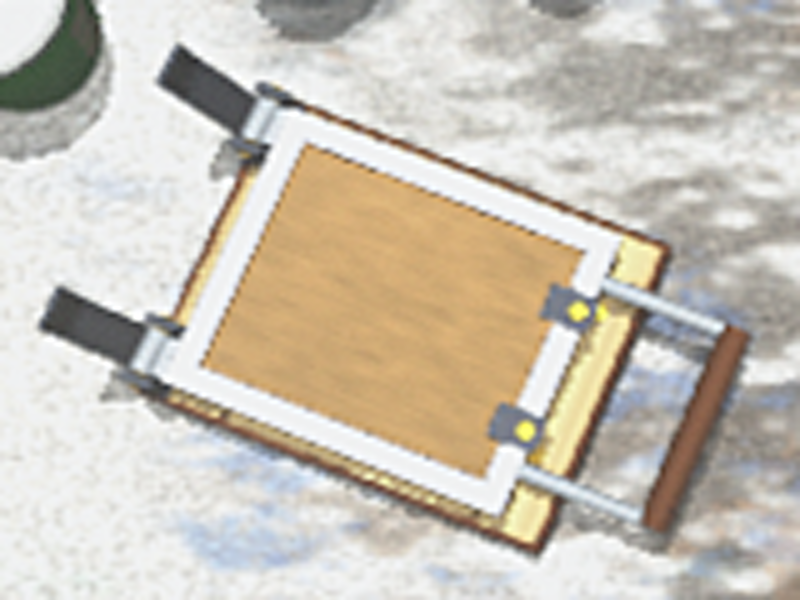

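View pics/z2.png

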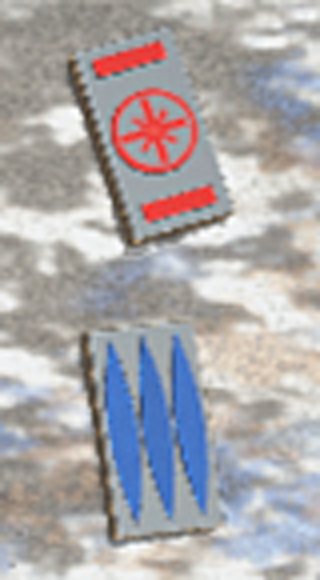

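```bash
cat > fit.py <<'E'
from h import *
from scipy.optimize import least_squares
import pickle
c=cam('top'); pickle.dump({k:c[k] for k in ('K','position','orientation')},open('top.pkl','wb'))
z=lambda x,y:(185+x/5,170+y/4.8)
px=np.array([z(668,245),z(540,548),z(620,238),z(505,505),z(300,110),z(165,385),z(737,333),z(653,525)])
# last: hinge-side frame corners, hx unknown
def model(p):
    x,y,th,hx,hy=p
    J=np.array([[-95,75,24],[-95,-75,24],[hx-164,66,54],[hx-164,-66,54],[hx-10,66,54],[hx-10,-66,54],[hx-224,hy,52],[hx-224,-hy,52]])/1000.
    J[:2]*=[1,1,1]
    # sign: y to the left of x
    Rm=R.from_euler('z',th).as_matrix()
    return J@Rm.T+[x,y,0]
def f(p):
    q=p.copy()
    return (proj(c,model(q))-px2).ravel()
# y axis: jig y = z cross x ; image-up end is -y side? try both
for sw in (0,1):
    px2=px if not sw else px.reshape(-1,2,2)[:,::-1].reshape(-1,2)
    r=least_squares(f,[.4,.1,1.2,90,45]); print(sw,r.cost,r.x); print(r.fun.reshape(-1,2).round(1).tolist())
    if sw: best=r.x
x,y,th,hx,_=best
Rm=R.from_euler('z',th).as_matrix()
for n,P in dict(bed=[0,0,.012],hinge=[hx/1e3,0,.05],handle=[hx/1e3-.224,0,.05],open=[hx/1e3+.077,0,.26]).items(): print(n,(Rm@P+[x,y,0]).round(4))
z2=lambda x,y:(380+x/4,165+y/4)
for nm,cs in dict(gore=[(85,332),(188,330),(215,530),(115,540)],rose=[(72,58),(165,28),(230,215),(135,243)]).items():
    P=np.array([onz(c,z2(*q),.028) for q in cs]); print(nm,P.mean(0),P.round(4).tolist())
    d=(P[0]+P[1]-P[2]-P[3]); print('long yaw',np.degrees(np.arctan2(d[1],d[0])),np.linalg.norm(d)/2)
E
python3 fit.py
```

```text
0 12574.683457624527 [  0.55926921   0.12591192   1.21225219  84.88537907 -45.04741443]
[[-25.6, 62.8], [25.7, -65.5], [-22.6, 56.8], [23.8, -57.8], [-26.9, 56.6], [24.8, -58.2], [0.5, -2.4], [1.7, -1.9]]
1 7.047606163191391 [ 0.55764134  0.12546646  1.19414716 85.3711764  44.93845639]
[[-0.7, 1.0], [0.6, -0.7], [-0.4, 2.3], [1.1, -0.6], [-0.2, -0.8], [-1.5, -0.7], [0.8, -0.2], [0.4, -0.5]]
bed [0.5576 0.1255 0.012 ]
hinge [0.589  0.2049 0.05  ]
handle [ 0.5067 -0.0034  0.05  ]
open [0.6174 0.2765 0.26  ]
gore [ 0.48106509 -0.19920516  0.028     ] [[0.5335, -0.166, 0.028], [0.5351, -0.2206, 0.028], [0.4307, -0.2312, 0.028], [0.425, -0.1791, 0.028]]
long yaw 6.378117750942445 0.10705374408250161
rose [ 0.64100304 -0.20360201  0.028     ] [[0.6839, -0.1622, 0.028], [0.7012, -0.2134, 0.028], [0.5973, -0.2451, 0.028], [0.5816, -0.1938, 0.028]]
long yaw 17.06100483274764 0.10782624938024563
```

Request:
{"fn": "send_rows", "kwargs": {"targets": [[1, [28.8, -27.4, 2], 0], [1, [28.8, -27.4, 2], 0], [1, [28.8, -27.4, 2], 0], [1, [28.8, -27.4, 2], 0], [1, [28.8, -27.4, 2], 0], [1, [28.8, -27.4, 2], 0], [1, [28.8, -27.4, 2], 0], [1, [28.8, -27.4, 2], 0], [1, [28.8, -27.4, 2], 0], [1, [28.8, -27.4, 2], 0], [1, [28.8, -27.4, 2], 0], [1, [28.8, -27.4, 2], 0]]}}

```text
t: 2.3
tool_pos: [0.4045, -0.1715, 0.1949]
orientation: [3.114, 0.408, 0.001]
force: [1.9, -0.4, -1.7]
opening: 0.0929
```

Request:
{"fn": "send_rows", "kwargs": {"targets": [[0.1, [28.8, -27.4, 2], 0], [0.1, [28.8, -27.4, 2], 0], [0.1, [28.8, -27.4, 2], 0], [0.1, [28.8, -27.4, 2], 0], [0.1, [28.8, -27.4, 2], 0], [0.1, [0, 0, 0], 0.13], [0.1, [0, 0, 0], 0.13], [0.1, [0, 0, 0], 0.13], [0.1, [0, 0, 0], 0.13], [0.1, [0, 0, 0], 0.118], [0.1, [0, 0, 0], 0]]}}

```text
t: 3.4
tool_pos: [0.5077, -0.0034, 0.1847]
orientation: [-3.085, 0.592, -0.0]
force: [0.4, -1.0, -0.5]
opening: 0.0509
```

```bash
python3 - <<'E'
from h import *
c=cam('wrist'); save(c,'w1.png'); s=robot.read_state(); M=rot(s['orientation']); print(s['t'],s['tool_pos'],M.round(3).tolist(),s['q'],s['opening'])
Rm=R.from_euler('z',1.194).as_matrix(); o=np.array([.5576,.1255,0])
for y in (-.04,0,.04): print(proj(c,Rm@[.0854-.224,y,.05]+o))
print(c['position'],c['orientation'])
E
```

```text
3.45 [ 0.5076962  -0.00338744  0.18469809] [[0.931, -0.366, 0.0], [-0.366, -0.931, 0.0], [0.0, -0.0, -1.0]] [-1.07720527e-01 -1.03069832e-01  1.78590438e+00  4.20905312e-05
  1.45862511e+00  1.83774919e+00] 0.05126777254618707
[[318.41767641 152.11452643]]
[[318.54905472 192.70092875]]
[[318.67067216 230.27192754]]
[ 0.58569542 -0.03552538  0.35001018] [-0.20295283  0.29662657 -1.93255623]
```

View pics/w1.png

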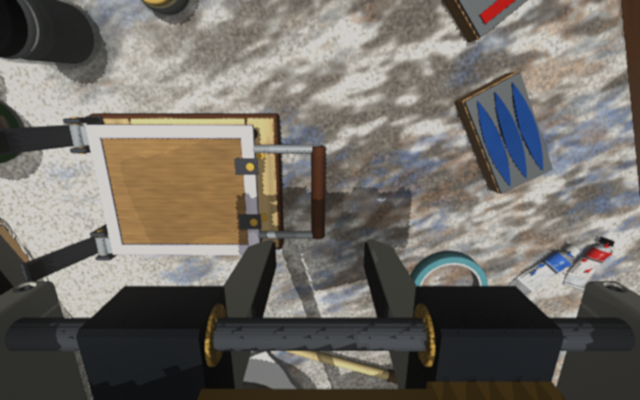

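Request:
{"fn": "send_rows", "kwargs": {"newtons": 12, "targets": [[0.1, [0, 0, 35], 0], [0.1, [0, 0, 35], 0], [0.1, [0, 0, 35], 0], [0.1, [0, 0, 30], 0], [0.1, [0, 0, 18], 0], [0.1, [0, 0, 0], 0], [-1, [0, 0, 0], 0], [-1, [0, 0, 0], 0], [-1, [0, 0, 0], 0], [-1, [0, 0, 0], 0], [-1, [0, 0, 0], 0]]}}

```text
t: 4.55
tool_pos: [0.5084, -0.0031, 0.0324]
orientation: [-3.085, 0.589, -0.002]
force: [7.2, 16.9, 0.3]
opening: 0.0163
```

```bash
python3 - <<'E'
from h import *
s=robot.read_state(); print(s)
M=rot(s['orientation'])
Rm=R.from_euler('z',1.194).as_matrix(); print('jig x in tool',M.T@Rm[:,0])
E
```

```text
{'t': 4.55, 'q': array([-1.07551276e-01,  5.95229443e-02,  1.92039332e+00,  7.67036985e-04,
        1.16002890e+00,  1.84003895e+00]), 'dq': array([ 0.01827607,  0.00148058, -0.00791363,  0.05467323, -0.02063027,
        0.00252766]), 'joint_torque': array([-4.66305837e+00, -4.64334583e+01, -4.16946423e+01, -3.63252148e+00,
        1.19891290e+00, -2.95742217e-02]), 'tool_pos': array([ 0.50840478, -0.00312686,  0.03243006]), 'orientation': array([-3.08509406e+00,  5.88686608e-01, -2.48951258e-03]), 'force': array([ 7.18804034, 16.85635919,  0.30864558]), 'wrist_torque': array([ 3.03557894, -1.30190686,  0.02570537]), 'opening': 0.016319070499023435}
jig x in tool [-3.04063238e-04 -9.99999331e-01  1.11616069e-03]
```

Request:
{"fn": "send_rows", "kwargs": {"targets": [[-1, [0, 0, 0], 0], [-1, [0, 0, 0], 0], [-1, [0, 0, 0], 0]]}}

```text
t: 4.85
tool_pos: [0.5089, -0.0019, 0.0324]
orientation: [-3.083, 0.588, -0.003]
force: [3.4, 7.8, 0.3]
opening: 0.0139
```

```bash
python3 -c "
import numpy as np
t=np.linspace(0,1.9,25)
print([[round(224*(np.cos(b)-np.cos(a)),1),round(-224*(np.sin(b)-np.sin(a)),1)] for a,b in zip(t,t[1:])])"
```

```text
[[np.float64(-0.7), np.float64(-17.7)], [np.float64(-2.1), np.float64(-17.6)], [np.float64(-3.5), np.float64(-17.4)], [np.float64(-4.8), np.float64(-17.1)], [np.float64(-6.2), np.float64(-16.6)], [np.float64(-7.5), np.float64(-16.1)], [np.float64(-8.7), np.float64(-15.4)], [np.float64(-9.9), np.float64(-14.7)], [np.float64(-11.0), np.float64(-13.9)], [np.float64(-12.1), np.float64(-12.9)], [np.float64(-13.1), np.float64(-11.9)], [np.float64(-14.0), np.float64(-10.9)], [np.float64(-14.8), np.float64(-9.7)], [np.float64(-15.5), np.float64(-8.5)], [np.float64(-16.2), np.float64(-7.3)], [np.float64(-16.7), np.float64(-6.0)], [np.float64(-17.1), np.float64(-4.6)], [np.float64(-17.4), np.float64(-3.3)], [np.float64(-17.6), np.float64(-1.9)], [np.float64(-17.7), np.float64(-0.5)], [np.float64(-17.7), np.float64(0.9)], [np.float64(-17.6), np.float64(2.3)], [np.float64(-17.3), np.float64(3.7)], [np.float64(-17.0), np.float64(5.1)]]
```

Request:
{"fn": "send_rows", "kwargs": {"newtons": 15, "targets": [[-1, [0, -2.2, -17.7], 0], [-1, [0, -2.1, -17.6], 0], [-1, [0, -3.5, -17.4], 0], [-1, [0, -4.8, -17.1], 0], [-1, [0, -6.2, -16.6], 0], [-1, [0, -7.5, -16.1], 0]]}}

```text
t: 5.45
tool_pos: [0.5171, 0.0202, 0.1349]
orientation: [3.084, -0.589, -0.0]
force: [-0.4, -4.1, -0.5]
opening: 0.0134
```

Request:
{"fn": "send_rows", "kwargs": {"targets": [[-1, [0, -8.7, -15.4], 0], [-1, [0, -9.9, -14.7], 0], [-1, [0, -11, -13.9], 0], [-1, [0, -12.1, -12.9], 0], [-1, [0, -13.1, -11.9], 0], [-1, [0, -14, -10.9], 0], [-1, [0, -14.8, -9.7], 0], [-1, [0, -15.5, -8.5], 0], [-1, [0, -16.2, -7.3], 0]]}}

```text
t: 6.35
tool_pos: [0.5609, 0.1277, 0.2422]
orientation: [3.085, -0.59, 0.006]
force: [0.6, -4.7, 5.1]
opening: 0.0137
```

Request:
{"fn": "send_rows", "kwargs": {"targets": [[-1, [0, -16.7, -6], 0], [-1, [0, -17.1, -4.6], 0], [-1, [0, -17.4, -3.3], 0], [-1, [0, -17.6, -1.9], 0], [-1, [0, -17.7, -0.5], 0], [-1, [0, -17.7, 0.9], 0], [-1, [0, -17.6, 2.3], 0]]}}

```text
t: 7.05
tool_pos: [0.6057, 0.2418, 0.2533]
orientation: [-3.086, 0.59, -0.004]
force: [3.3, -2.1, -1.0]
opening: 0.0132
```

```bash
python3 - <<'E'
from h import *
for n in ['side','top']:
    c=cam(n); save(c,n+'1.png')
s=robot.read_state(); print(s['force'],s['wrist_torque'],s['q'],s['tool_pos'])
E
```

```text
[ 3.12188226 -0.84140819  2.93132083] [-0.01349608 -0.47506366 -0.00495752] [ 3.03146901e-01  2.59862712e-01  1.28002189e+00 -7.75941724e-05
  1.59906903e+00  2.24987885e+00] [0.60592058 0.24313996 0.25288513]
```

View pics/side1.png

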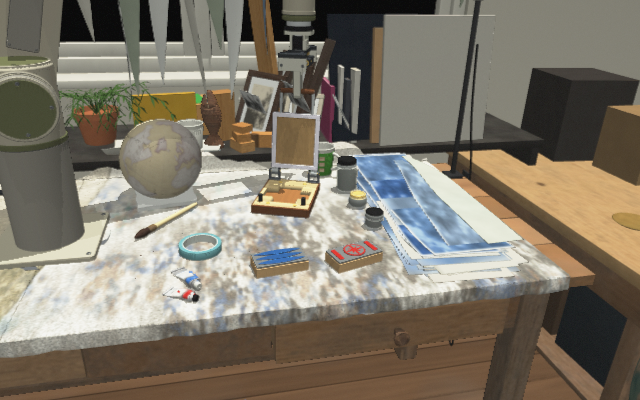

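Request:
{"fn": "send_rows", "kwargs": {"targets": [[-1, [0, -12, 2.5], 0], [-1, [0, -10, 2.6], 0], [-1, [0, -6, 2], 0], [-1, [0, -4, 1.3], 0], [-1, [0, 0, 0], 0]]}}

```text
t: 7.65
tool_pos: [0.6172, 0.2718, 0.2442]
orientation: [-3.085, 0.589, -0.002]
force: [4.8, -1.3, 2.2]
opening: 0.0136
```

Request:
{"fn": "send_rows", "kwargs": {"targets": [[-1, [0, -2, 0.7], 0], [-1, [0, -2, 0.7], 0], [-1, [0, -1.5, 0.5], 0], [-1, [0, 0, 0], 0], [-1, [0, 0, 0], 0]]}}

```text
t: 8.15
tool_pos: [0.619, 0.2763, 0.2423]
orientation: [-3.086, 0.589, -0.002]
force: [5.5, 0.0, 2.9]
opening: 0.0133
```

```bash
python3 - <<'E'
from h import *
s=robot.read_state(); print(s['force'],s['tool_pos'],np.dot(np.array(s['tool_pos'])[:2]-[.5089,-.0019],[.368,.930]))
E
```

```text
[5.49099529e+00 3.49458482e-04 2.85172373e+00] [0.61902457 0.27628979 0.242347  ] 0.299242341552556
```

Request:
{"fn": "send_rows", "kwargs": {"targets": [[-1, [0, -1.5, 0.5], 0], [-1, [0, -1.5, 0.5], 0], [-1, [0, 0, 0], 0], [-1, [0, 0, 0], 0]]}}

```text
t: 8.55
tool_pos: [0.6196, 0.2777, 0.2418]
orientation: [3.084, -0.59, 0.0]
force: [1.0, -6.9, 7.5]
opening: 0.0135
```

```bash
python3 - <<'E'
from h import *
s=robot.read_state(); print(s['force'],s['tool_pos'],np.dot(np.array(s['tool_pos'])[:2]-[.5089,-.0019],[.368,.930]))
E
```

```text
[ 1.04558632 -6.86814891  7.51011007] [0.61963426 0.27770223 0.24180069] 0.3007802837264914
```

Request:
{"fn": "send_rows", "kwargs": {"targets": [[-0.5, [0, 0, 0], 0], [-0.3, [0, 0, 0], 0], [0, [0, 0, 0], 0], [0, [0, 0, 0], 0], [0, [0, 0, -10], 0], [0, [0, 0, -25], 0], [0, [0, 0, -30], 0], [0.3, [0, 20, 0], 0], [0.6, [3.8, 41, 0], 0], [0.6, [3.8, 41, 0], 0], [0.6, [3.8, 41, 0], 0]]}}

```text
t: 9.65
tool_pos: [0.577, 0.141, 0.307]
orientation: [-3.086, 0.588, -0.001]
force: [1.1, -0.9, 0.2]
opening: 0.0726
```

Request:
{"fn": "send_rows", "kwargs": {"targets": [[0.7, [3.8, 41, 0], 0], [0.7, [3.8, 41, 12], 0], [0.7, [3.8, 41, 25], 0], [0.7, [3.8, 41, 25], 0], [0.7, [3.8, 41, 25], 0], [0.7, [3.8, 41, 25], 0], [0.7, [3.8, 41, 20], 0], [0.7, [3.8, 41, 0], 0], [0.7, [3, 24, 0], -0.125], [0.7, [0, 0, 0], -0.125], [0.7, [0, 0, 0], -0.125], [0.7, [0, 0, 0], -0.112]]}}

```text
t: 10.85
tool_pos: [0.4791, -0.1981, 0.1751]
orientation: [3.136, 0.179, 0.001]
force: [0.3, 0.8, 0.5]
opening: 0.0789
```

```bash
python3 - <<'E'
from h import *
for n in ['side','top','wrist']:
    c=cam(n); save(c,n+'2.png')
    r=optics.cut_out(n,'gore_block_c'); print(n,[(x['confidence'],x['point']) for x in r][:2])
s=robot.read_state(); print(s['t'],s['force'],s['tool_pos'],rot(s['orientation']).round(3).tolist(),s['opening'])
E
```

```text
side [(0.83, [277.8, 265.5])]
top []
wrist [(0.84, [324.5, 176.7]), (0.7, [49.1, 89.9])]
11.15 [-0.09694186  0.57526538  0.2047677 ] [ 0.47909772 -0.19752088  0.17447978] [[0.994, 0.107, 0.0], [0.107, -0.994, -0.0], [0.0, 0.0, -1.0]] 0.07921400848726255
```

View pics/side2.png

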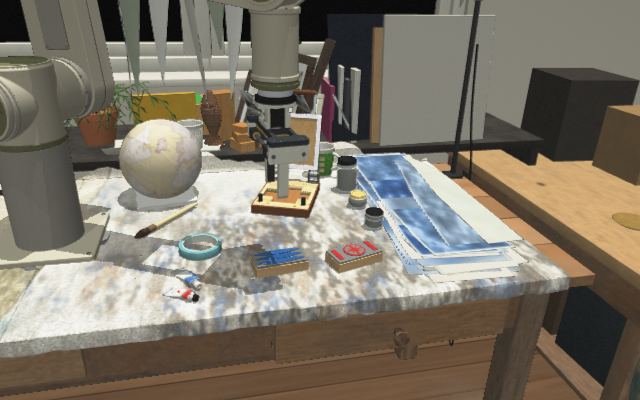

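View pics/top2.png

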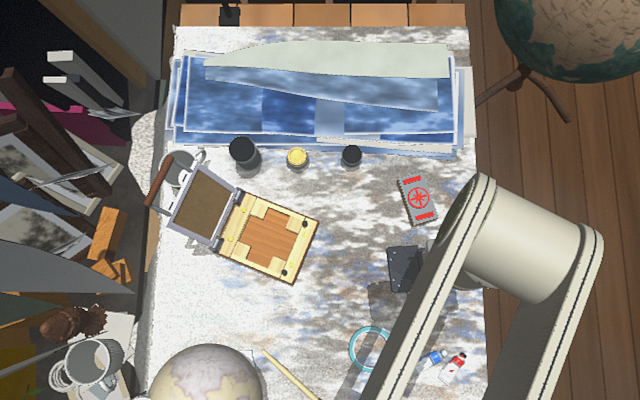

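View pics/wrist2.png

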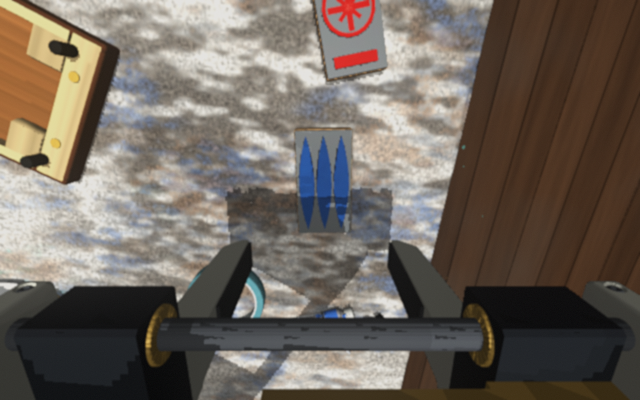

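```bash
python3 - <<'E'
import cv2
a=cv2.imread('pics/wrist2.png')
cv2.imwrite('pics/z3.png',cv2.resize(a[115:245,275:375],None,fx=4.5,fy=4.5,interpolation=cv2.INTER_CUBIC))
a=cv2.imread('pics/top2.png')
cv2.imwrite('pics/z4.png',cv2.resize(a[185:290,210:325],None,fx=5.5,fy=5.5,interpolation=cv2.INTER_CUBIC))
E
```

```text
(no output)
```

View pics/z3.png

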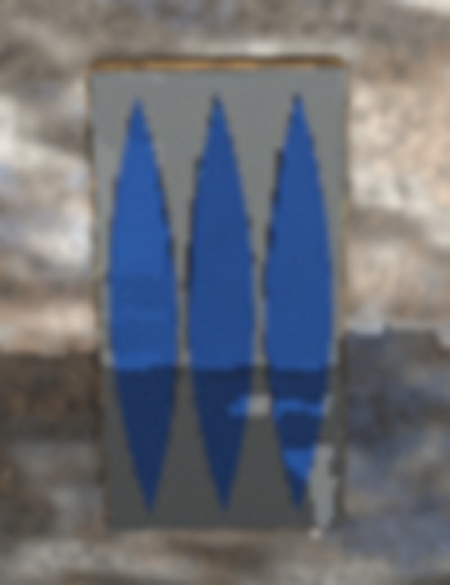

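View pics/z4.png

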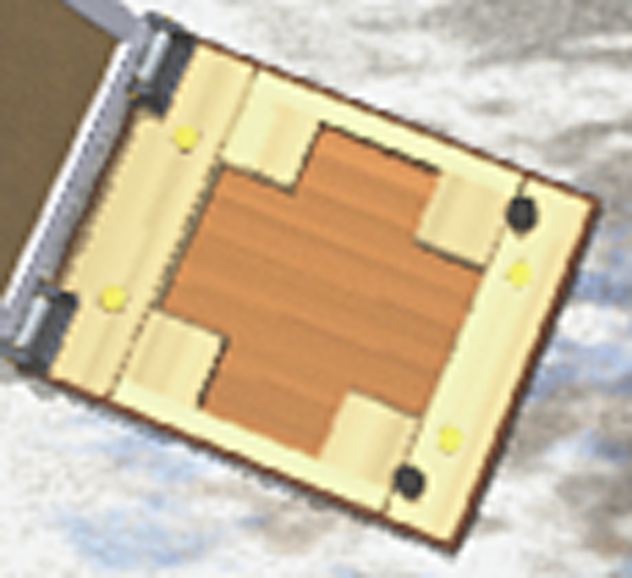

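```bash
cat > m2.py <<'E'
from h import *
from scipy.optimize import least_squares
import pickle
c=pickle.load(open('top.pkl','rb'))
w=cam('wrist')
z3=lambda x,y:(275+x/4.5,115+y/4.5)
cs=[(90,68),(348,68),(338,528),(105,528)]
P=np.array([onz(w,z3(*q),.028) for q in cs]); print('gore',P.mean(0),P.round(4).tolist())
d=(P[0]+P[1]-P[2]-P[3]); print('yaw',np.degrees(np.arctan2(d[1],d[0])),np.linalg.norm(d)/2,np.linalg.norm(P[0]+P[3]-P[1]-P[2])/2)
B=np.array([[55,29],[55,-29],[-55,-29],[-55,29]])/1000
r=least_squares(lambda p:(proj(w,np.c_[B@R.from_euler('z',p[2]).as_matrix()[:2,:2].T+p[:2],np.full(4,.028)])-np.array([z3(*q) for q in cs])).ravel(),[.48,-.2,.1])
print('fit',r.x,np.degrees(r.x[2]),r.fun.round(1))
z4=lambda x,y:(210+x/5.5,185+y/5.5)
px=np.array([z4(*q) for q in [(198,38),(600,203),(455,550),(50,378),(320,122),(440,165)]])
J=np.array([[95,-75,24],[-95,-75,24],[-95,75,24],[95,75,24],[27,-62,24],[-27,-62,24]])/1e3
for sel in (slice(0,6),slice(0,4)):
    r=least_squares(lambda p:(proj(c,J[sel]@R.from_euler('z',p[2]).as_matrix().T+[p[0],p[1],0])-px[sel]).ravel(),[.557,.125,1.194])
    print('jig',r.x,np.degrees(r.x[2]),r.fun.round(1))
E
python3 m2.py
```

```text
gore [ 0.48411293 -0.20280477  0.028     ] [[0.5342, -0.1691, 0.028], [0.5401, -0.2241, 0.028], [0.434, -0.2365, 0.028], [0.4281, -0.1816, 0.028]]
yaw 6.700488925386238 0.1067786737232837 0.055306805938393336
fit [ 0.48374963 -0.20283006  0.11494557] 6.585895791964749 [-1.3 -1.1  1.5 -1.6  1.1  1.5 -1.3  1.9]
jig [0.55414336 0.118202   1.19495314] 68.46577181843429 [-3.4 -1.9  3.4 -0.   3.   1.9 -4.8 -0.7  0.4 -0.5  1.3  0.8]
jig [0.55398591 0.11730038 1.1900604 ] 68.18543836282211 [-2.7 -2.   3.9  0.3  3.2  2.1 -4.5 -0.9]
```

```bash
cat > m3.py <<'E'
from h import *
from scipy.optimize import least_squares
import pickle
c=pickle.load(open('top.pkl','rb'))
z4=lambda x,y:(210+x/5.5,185+y/5.5)
for (yy,xx,zz) in ((31,57,18),(34,60,24)):
    L=[((600,203),(-95,-75,24)),((455,550),(-95,75,24)),((295,188),(27,-yy,zz)),((320,122),(27,-62,24)),((440,165),(-27,-62,24)),((415,240),(-27,-yy,zz)),
     ((222,343),(27,yy,zz)),((203,405),(27,62,24)),((352,392),(-27,yy,zz)),((322,455),(-27,62,24)),((485,265),(-xx,-yy,zz)),((420,412),(-xx,yy,zz)),((222,165),(xx,-yy,zz)),((160,305),(xx,yy,zz))]
    px=np.array([z4(*a) for a,b in L]); J=np.array([b for a,b in L])/1e3
    r=least_squares(lambda p:(proj(c,J@R.from_euler('z',p[2]).as_matrix().T+[p[0],p[1],0])-px).ravel(),[.557,.125,1.194],loss='soft_l1')
    print('jig',r.x,np.degrees(r.x[2]),r.cost); print((proj(c,J@R.from_euler('z',r.x[2]).as_matrix().T+[r.x[0],r.x[1],0])-px).round(1).tolist())
E
python3 m3.py
```

```text
jig [0.55538137 0.11973471 1.19570632] 68.50892553117976 9.437102270699134
[[2.7, -0.6], [2.3, 1.3], [-1.1, 0.4], [-0.3, -1.1], [0.6, 0.2], [-0.2, 0.1], [0.8, -1.6], [-2.0, 0.2], [0.1, -1.2], [-0.5, 0.6], [-0.2, 0.6], [0.5, 0.5], [-0.3, -0.5], [-0.5, 0.1]]
jig [0.55489548 0.11940008 1.1939779 ] 68.40989440951155 16.061262849413293
[[2.9, -0.3], [2.4, 1.5], [-0.7, -1.1], [-0.1, -0.8], [0.8, 0.5], [0.3, -1.4], [-0.1, -0.5], [-1.9, 0.4], [-0.7, 0.1], [-0.4, 0.8], [1.6, -0.2], [1.1, 2.3], [-1.3, -2.6], [-2.8, 0.7]]
```

```bash
cat > m4.py <<'E'
from h import *
from scipy.optimize import least_squares
import pickle
c=pickle.load(open('top.pkl','rb'))
z4=lambda x,y:(210+x/5.5,185+y/5.5)
L=[((600,203),(-95,-75,24)),((455,550),(-95,75,24)),((295,188),(27,-31,16)),((320,122),(27,-62,24)),((440,165),(-27,-62,24)),((415,240),(-27,-31,18)),
     ((222,343),(27,34,24)),((203,405),(27,62,24)),((352,392),(-27,34,24)),((322,455),(-27,62,24)),((485,265),(-60,-31,18)),((420,412),(-60,34,24)),((222,165),(57,-31,16)),((160,305),(57,34,16))]
px=np.array([z4(*a) for a,b in L]); J=np.array([b for a,b in L])/1e3
r=least_squares(lambda p:(proj(c,J@R.from_euler('z',p[2]).as_matrix().T+[p[0],p[1],0])-px).ravel(),[.557,.125,1.194],loss='soft_l1')
print('jig',r.x,np.degrees(r.x[2]),r.cost); print((proj(c,J@R.from_euler('z',r.x[2]).as_matrix().T+[r.x[0],r.x[1],0])-px).round(1).tolist())
E
python3 m4.py
```

```text
jig [0.55606155 0.11964674 1.19612935] 68.53316334709366 10.998211453565492
[[2.7, -1.0], [2.4, 0.9], [-0.9, 0.2], [-0.3, -1.4], [0.6, -0.1], [-0.1, -0.2], [-0.1, -1.0], [-2.0, -0.1], [-0.8, -0.4], [-0.5, 0.3], [1.1, 0.8], [1.1, 1.7], [-0.1, -0.6], [-0.9, 1.2]]
```

Request:
{"fn": "send_rows", "kwargs": {"newtons": 25, "targets": [[0.8, [3.4, 4.9, 30], -0.008], [0.8, [0, 0, 40], 0], [0.8, [0, 0, 40], 0], [0.8, [0, 0, 30], 0], [0.8, [0, 0, 18], 0], [0.8, [0, 0, 8], 0], [0.8, [0, 0, 4], 0], [0.8, [0, 0, 0], 0]]}}

```text
t: 12.0
tool_pos: [0.4833, -0.2022, 0.0046]
orientation: [3.136, 0.184, 0.001]
force: [-0.4, -0.3, -0.6]
opening: 0.0835
```

```bash
python3 - <<'E'
from h import *
c=cam('wrist'); save(c,'w3.png')
s=robot.read_state(); print(s['t'],s['force'],s['tool_pos'],rot(s['orientation']).round(3).tolist(),s['opening'])
E
```

```text
12.05 [-0.07809782 -0.35487241  0.25452157] [ 0.48364831 -0.20246198  0.00518342] [[0.993, 0.117, 0.001], [0.117, -0.993, -0.001], [0.001, 0.001, -1.0]] 0.08391381746055279
```

View pics/w3.png

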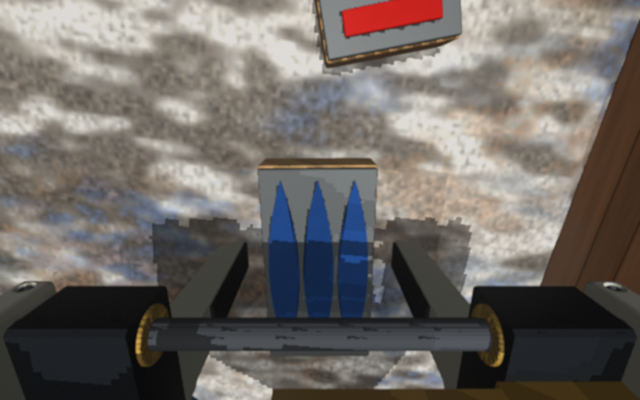

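Request:
{"fn": "send_rows", "kwargs": {"newtons": 25, "targets": [[-1, [0, 0, 0], 0], [-1, [0, 0, 0], 0], [-1, [0, 0, 0], 0], [-1, [0, 0, 0], 0], [-1, [0, 0, 0], 0], [-1, [0, 0, 0], 0]]}}

```text
t: 12.65
tool_pos: [0.4831, -0.2022, 0.0046]
orientation: [3.136, 0.185, 0.001]
force: [-0.1, 0.3, 5.3]
opening: 0.0581
```

```bash
python3 - <<'E'
from h import *
c=cam('wrist'); save(c,'w4.png')
s=robot.read_state(); print(s['t'],s['force'],s['tool_pos'],rot(s['orientation']).round(4).tolist(),s['opening'])
a=cv2.imread('pics/w4.png')
cv2.imwrite('pics/z5.png',cv2.resize(a[150:380,240:400],None,fx=3,fy=2.6,interpolation=cv2.INTER_CUBIC))
# block front top corners predicted with centre at tcp
M=rot(s['orientation']);t=np.array(s['tool_pos']).copy();t[2]=0
for off in (-3,0,3): print(off,proj(c,[t+M@[(55+off)/1e3,y,0]+[0,0,.028] for y in (-.029,.029)]).round(1).tolist())
E
```

```text
12.7 [-2.12238017  1.09985635  4.96709415] [ 0.48313443 -0.20219429  0.0045802 ] [[0.9931, 0.1175, 0.0005], [0.1175, -0.9931, -0.0002], [0.0005, 0.0003, -1.0]] 0.058375257175391285
-3 [[254.0, 174.7], [380.5, 174.7]]
0 [[253.6, 168.2], [380.9, 168.2]]
3 [[253.2, 161.7], [381.3, 161.7]]
```

View pics/z5.png

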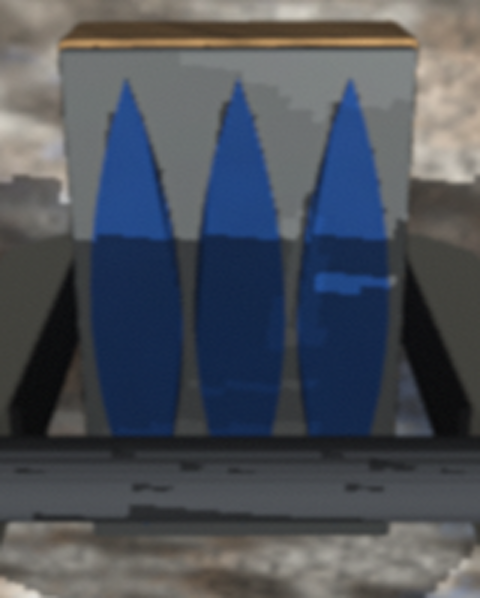

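Request:
{"fn": "send_rows", "kwargs": {"targets": [[-1, [0, 0, -10], 0], [-1, [0, 0, -25], 0], [-1, [0, 0, -30], 0], [-1, [0, 0, -35], 0], [-1, [0, 0, -20], 0], [-1, [12.2, -34.6, 0], 0], [-1, [12.2, -34.6, 0], 0], [-1, [12.2, -34.6, 0], 0], [-1, [12.2, -34.6, 0], 0], [-1, [12.2, -34.6, 0], 0], [-1, [12.2, -34.6, 0], 0], [-1, [12.2, -34.6, 0], 0]]}}

```text
t: 13.9
tool_pos: [0.5391, 0.05, 0.1244]
orientation: [3.136, 0.185, -0.0]
force: [0.8, -0.3, -1.2]
opening: 0.0574
```

Request:
{"fn": "send_rows", "kwargs": {"targets": [[-1, [12.2, -34.6, 0], 0], [-1, [12.6, -34.3, 0], 0], [-1, [0, 0, 0], -0.13], [-1, [0, 0, 0], -0.135], [-1, [0, 0, 0], -0.135], [-1, [0, 0, 0], -0.135], [-1, [0, 0, 0], -0.135], [-1, [0, 0, 0], -0.135], [-1, [0, 0, 0], -0.135], [-1, [0, 0, 0], -0.138], [-1, [0, 0, 0], 0]]}}

```text
t: 15.0
tool_pos: [0.5554, 0.1198, 0.1242]
orientation: [-2.594, -1.771, 0.001]
force: [0.1, 0.0, -0.5]
opening: 0.0577
```

```bash
python3 - <<'E'
from h import *
c=cam('wrist'); save(c,'w5.png'); import pickle; pickle.dump({k:c[k] for k in ('K','position','orientation')},open('w5.pkl','wb'))
d=cam('side'); save(d,'side5.png')
s=robot.read_state(); print(s['t'],s['force'],s['tool_pos'],rot(s['orientation']).round(4).tolist(),s['opening'])
print(s['q'])
E
```

```text
15.1 [ 0.71110703 -0.68542832 -1.27231346] [0.55556411 0.11979208 0.12419265] [[0.3701, 0.929, -0.0003], [0.929, -0.3701, -0.0], [-0.0001, -0.0002, -1.0]] 0.05817849723549284
[ 1.22172003e-01  1.09541776e-01  1.68591922e+00 -1.75998776e-05
  1.34639213e+00  5.01291996e-01]
```

View pics/w5.png

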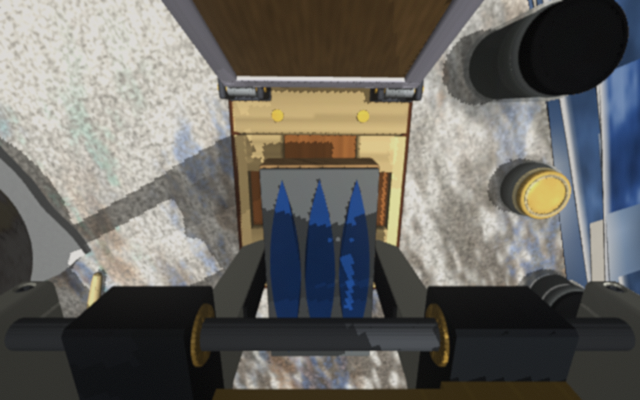

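View pics/side5.png

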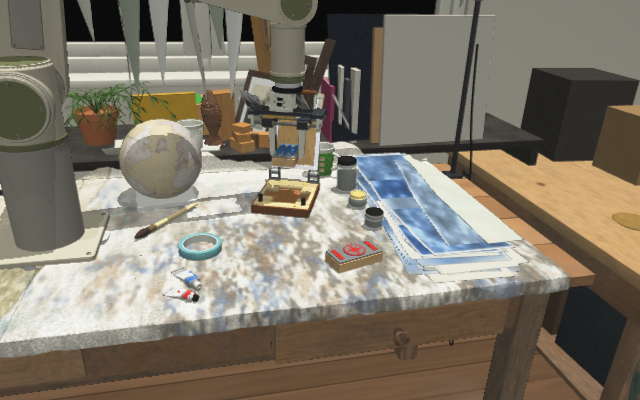

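```bash
python3 - <<'E'
import cv2
a=cv2.imread('pics/w5.png')
cv2.imwrite('pics/z6.png',cv2.resize(a[85:255,220:420],None,fx=4,fy=3.5,interpolation=cv2.INTER_CUBIC))
E
```

```text
(no output)
```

View pics/z6.png

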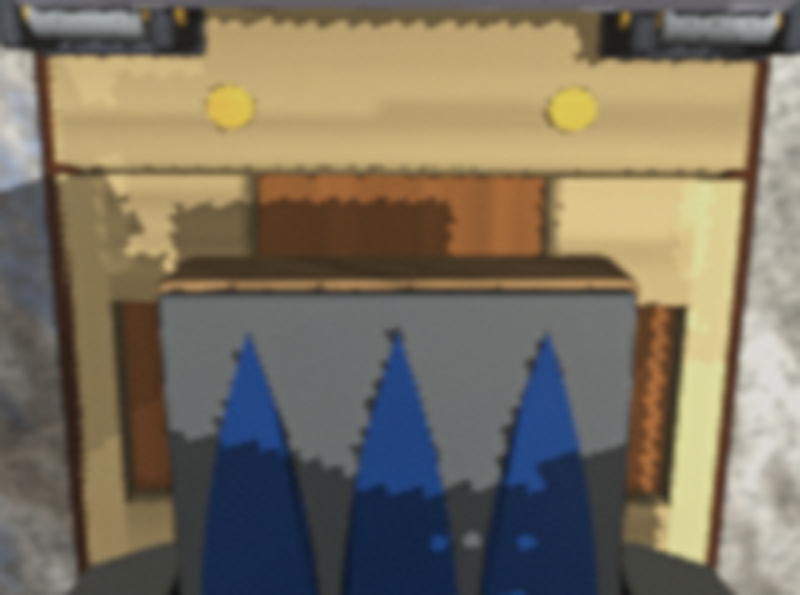

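```bash
python3 - <<'E'
from h import *
import pickle
c=pickle.load(open('w5.pkl','rb'))
T=np.array([.5556,.1198,0]); M=np.array([[.3701,.929,0],[.929,-.3701,0],[0,0,-1]])
z=lambda x,y:(220+x/4,85+y/3.5)
def rel(n,q,h): print(n,((onz(c,z(*q),h)-T)@M*1e3).round(1)[:2])
for q in ((50,170),(745,175)): rel('seam',q,.024)
for q in ((255,176),(548,176)): 
    for h in (.012,.018,.024): rel('wall %g'%h,q,h)
for q in ((115,300),(128,498),(685,305),(668,500)): rel('notch .024',q,.024); rel('notch .012',q,.012)
for q in ((40,60),(75,500),(768,60),(722,500)): rel('board',q,.024)
rel('screw',(230,107),.024); rel('screw',(573,108),.024)
zb=.1242-.0046+.028
for q in ((160,293),(636,293)): rel('block gray',q,zb)
for q in ((160,282),(636,282)): rel('block wood',q,zb)
print(c['position'])
E
```

```text
seam [ 57.5 -72.3]
seam [57.3 71.1]
wall 0.012 [ 55.2 -31.4]
wall 0.018 [ 55.8 -30.7]
wall 0.024 [ 56.4 -30.1]
wall 0.012 [55.6 31.8]
wall 0.018 [56.2 31.1]
wall 0.024 [56.8 30.4]
notch .024 [ 26.4 -60.8]
notch .012 [ 23.8 -63.5]
notch .024 [-25.7 -61.1]
notch .012 [-30.6 -63.8]
notch .024 [25.9 61.1]
notch .012 [23.3 63.8]
notch .024 [-25.4  61.1]
notch .012 [-30.4  63.9]
board [ 82.2 -72.4]
board [-26.3 -73.1]
board [83.2 73.4]
board [-25.4  73.3]
screw [ 72.1 -34.7]
screw [72.3 34.8]
block gray [ 53.9 -27.6]
block gray [54.2 26.6]
block wood [ 55.3 -27.6]
block wood [55.7 26.5]
[0.58584438 0.19752086 0.28946285]
```

Request:
{"fn": "send_rows", "kwargs": {"targets": [[-1, [-0.7, 0.4, 20], 0], [-1, [0, 0, 30], 0], [-1, [0, 0, 25], 0], [-1, [0, 0, 12], 0], [-1, [0, 0, 6], 0], [-1, [0, 0, 0], 0], [-1, [0, 0, 0], 0]]}}

```text
t: 15.8
tool_pos: [0.5568, 0.1192, 0.0325]
orientation: [2.596, 1.767, 0.003]
force: [-0.4, -0.0, -1.6]
opening: 0.0578
```

```bash
python3 - <<'E'
from h import *
c=cam('wrist'); save(c,'w6.png')
s=robot.read_state(); print(s['t'],s['force'],s['tool_pos'],rot(s['orientation']).round(4).tolist(),s['opening'])
a=cv2.imread('pics/w6.png')
cv2.imwrite('pics/z7.png',cv2.resize(a[60:260,180:460],None,fx=2.8,fy=2.8,interpolation=cv2.INTER_CUBIC))
E
```

```text
15.85 [ 0.13481417  0.29639604 -0.69693973] [0.55706726 0.11916695 0.03271104] [[0.3667, 0.9303, 0.0024], [0.9303, -0.3667, 0.0003], [0.0011, 0.0021, -1.0]] 0.05796350377070088
```

View pics/z7.png

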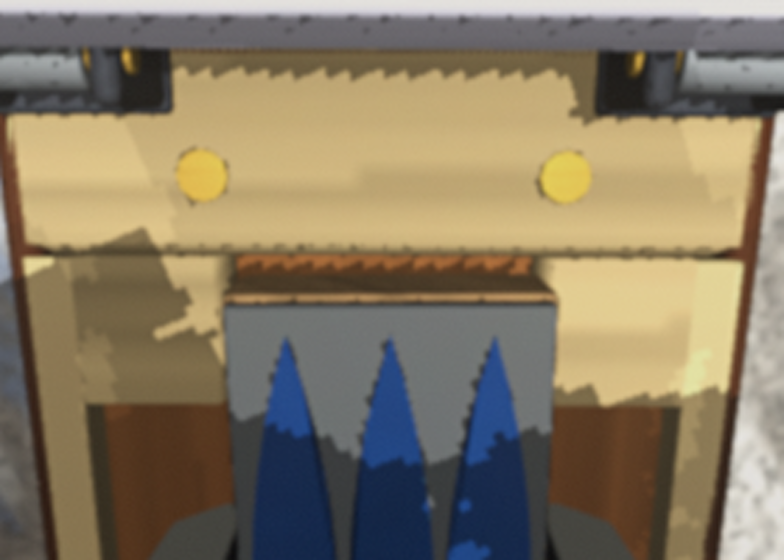

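Request:
{"fn": "send_rows", "kwargs": {"targets": [[-1, [0, -1.1, 0], 0], [-1, [0, 0, 0], 0], [-1, [0, 0, 0], 0]]}}

```text
t: 16.15
tool_pos: [0.5551, 0.1195, 0.0317]
orientation: [2.596, 1.768, 0.001]
force: [0.0, 0.5, -0.7]
opening: 0.0578
```

```bash
python3 - <<'E'
from h import *
c=cam('wrist'); save(c,'w7.png')
s=robot.read_state(); print(s['t'],s['force'],s['tool_pos'],rot(s['orientation']).round(4).tolist(),s['opening'])
a=cv2.imread('pics/w7.png')
cv2.imwrite('pics/z8.png',cv2.resize(a[60:260,180:460],None,fx=2.8,fy=2.8,interpolation=cv2.INTER_CUBIC))
T=np.array(s['tool_pos']);T[2]=0;M=rot(s['orientation'])
z=lambda x,y:(180+x/2.8,60+y/2.8)
for n,q,h in (('s',(202,175),.024),('s',(566,177),.024),('n',(90,405),.024),('n',(682,405),.024),('seam',(390,252),.024),('bl',(225,303),.028+.0327-.0046),('bl',(555,303),.028+.0327-.0046)): print(n,((onz(c,z(*q),h)-T)@M*1e3).round(1)[:2])
E
```

```text
16.2 [-0.2309012  -0.08737606 -1.68163456] [0.55500272 0.11944229 0.03148648] [[0.3663, 0.9305, 0.0005], [0.9305, -0.3663, 0.0], [0.0002, 0.0005, -1.0]] 0.05781608814622284
s [ 72.8 -35.7]
s [72.4 33.4]
n [ 26.8 -61.7]
n [26.8 60. ]
seam [58.2 -0. ]
bl [ 54.7 -26.7]
bl [54.7 26.6]
```

View pics/z8.png

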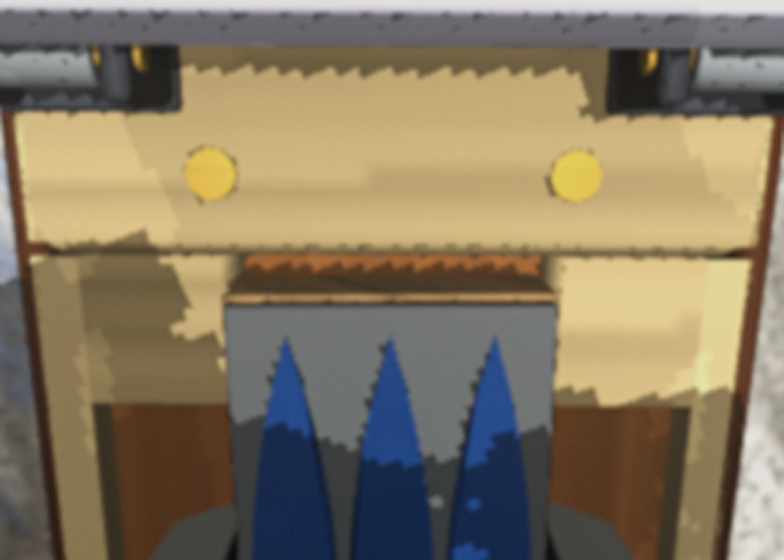

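Request:
{"fn": "send_rows", "kwargs": {"targets": [[-1, [0, 0.3, 2.5], 0], [-1, [0, 0, 2.5], 0], [-1, [0, 0, 2], 0], [-1, [0, 0, 2], 0], [-1, [0, 0, 0], 0]]}}

```text
t: 16.7
tool_pos: [0.5547, 0.1193, 0.0216]
orientation: [-2.596, -1.768, 0.001]
force: [0.4, -0.6, -0.5]
opening: 0.0579
```

Request:
{"fn": "send_rows", "kwargs": {"targets": [[-1, [0, 0, 1.5], 0], [-1, [0, 0, 1.5], 0], [-1, [0, 0, 1], 0], [-1, [0, 0, 0], 0]]}}

```text
t: 17.1
tool_pos: [0.555, 0.1193, 0.0179]
orientation: [-2.596, -1.768, 0.0]
force: [-0.5, 0.1, -0.8]
opening: 0.0578
```

Request:
{"fn": "send_rows", "kwargs": {"targets": [[-1, [0, 0, 0.7], 0], [-1, [0, 0, 0.5], 0], [-1, [0, 0, 0], 0]]}}

```text
t: 17.4
tool_pos: [0.5551, 0.1193, 0.0169]
orientation: [-2.597, -1.768, 0.0]
force: [1.7, 0.2, -1.0]
opening: 0.0577
```

Request:
{"fn": "send_rows", "kwargs": {"targets": [[-1, [0, 0, 0.5], 0], [-1, [0, 0, 0], 0], [-1, [0, 0, 0], 0]]}}

```text
t: 17.7
tool_pos: [0.5552, 0.1193, 0.0166]
orientation: [2.597, 1.768, 0.0]
force: [0.5, -0.4, 1.3]
opening: 0.0577
```

Request:
{"fn": "send_rows", "kwargs": {"targets": [[-1, [0, 0, 0.5], 0], [-1, [0, 0, 0], 0], [-1, [0, 0, 0], 0]]}}

```text
t: 18.0
tool_pos: [0.5552, 0.1193, 0.0166]
orientation: [2.597, 1.768, 0.0]
force: [-4.3, -1.2, 6.7]
opening: 0.0577
```

Contact with the floor: force is rising and z has stopped at the predicted height. Release slowly, only as far as the notches allow, then rise.

Request:
{"fn": "send_rows", "kwargs": {"targets": [[0.3, [0, 0, 0], 0], [0.4, [0, 0, 0], 0], [0.45, [0, 0, 0], 0], [0.45, [0, 0, 0], 0], [0.45, [0, 0, -5], 0], [0.45, [0, 0, -15], 0], [0.45, [0, 0, -30], 0], [0.45, [0, 0, -30], 0], [0.45, [0, 0, -30], 0], [0.45, [0, 0, 0], 0]]}}

```text
t: 19.0
tool_pos: [0.5589, 0.1198, 0.1331]
orientation: [2.593, 1.766, 0.014]
force: [1.0, 0.4, -0.3]
opening: 0.0672
```

```bash
python3 - <<'E'
from h import *
c=cam('wrist'); save(c,'w8.png'); c=cam('side'); save(c,'side8.png')
s=robot.read_state(); print(s['t'],s['force'],s['tool_pos'],s['opening'])
a=cv2.imread('pics/side8.png')
cv2.imwrite('pics/z9.png',cv2.resize(a[90:230,230:350],None,fx=4.2,fy=4.2,interpolation=cv2.INTER_CUBIC))
E
```

```text
19.1 [-0.46237869 -0.23795898 -0.13008182] [0.55616703 0.11944488 0.12797792] 0.06755799805847079
```

View pics/w8.png

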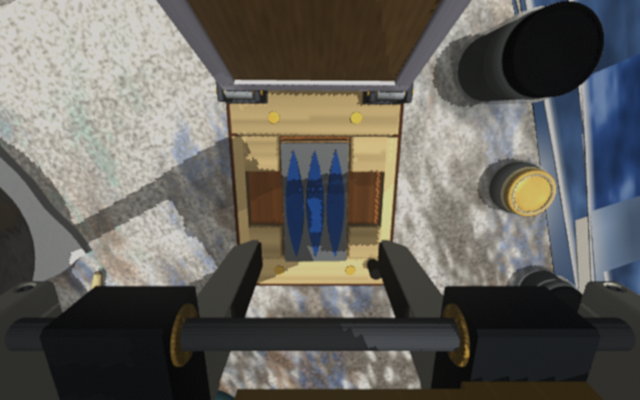

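View pics/z9.png

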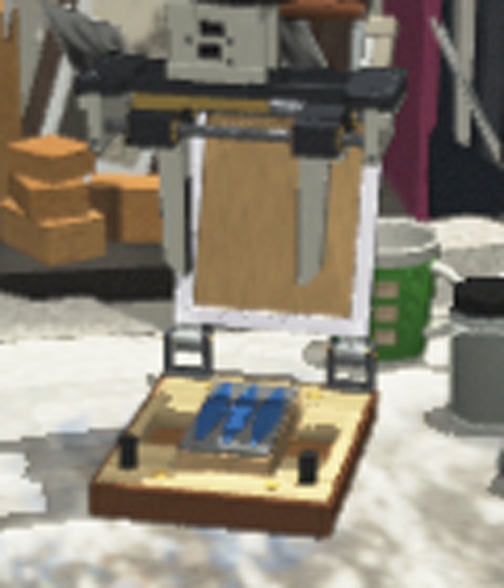

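Request:
{"fn": "send_rows", "kwargs": {"targets": [[0.45, [-20, 0, -20], 0], [0.45, [-30, 0, -30], 0], [0.45, [-40, 0, -20], 0], [0.45, [-40, 0, 0], 0], [0.45, [-40, 0, 0], 0], [0.45, [-40, 0, 0], 0], [0.45, [-40, 0, 0], 0], [0.45, [-40, 0, 0], 0], [0.45, [-40, 0, 0], 0], [0.45, [0, 0, 0], 0]]}}

```text
t: 20.1
tool_pos: [0.4318, -0.1911, 0.1947]
orientation: [-2.6, -1.762, 0.004]
force: [-0.2, 0.6, -0.1]
opening: 0.0676
```

```bash
python3 - <<'E'
from h import *
c=cam('top'); save(c,'top9.png')
Rm=R.from_euler('z',1.195).as_matrix()
a=cv2.imread('pics/top9.png')
z=cv2.resize(a[140:290,130:330],None,fx=4,fy=4,interpolation=cv2.INTER_CUBIC)
cv2.imwrite('pics/z10.png',z)
E
```

```text
(no output)
```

View pics/top9.png

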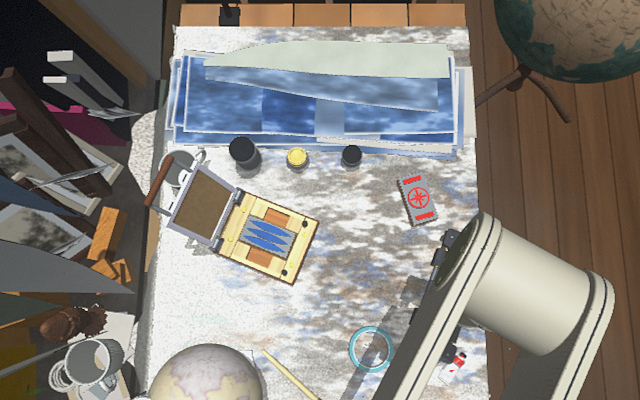

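View pics/z10.png

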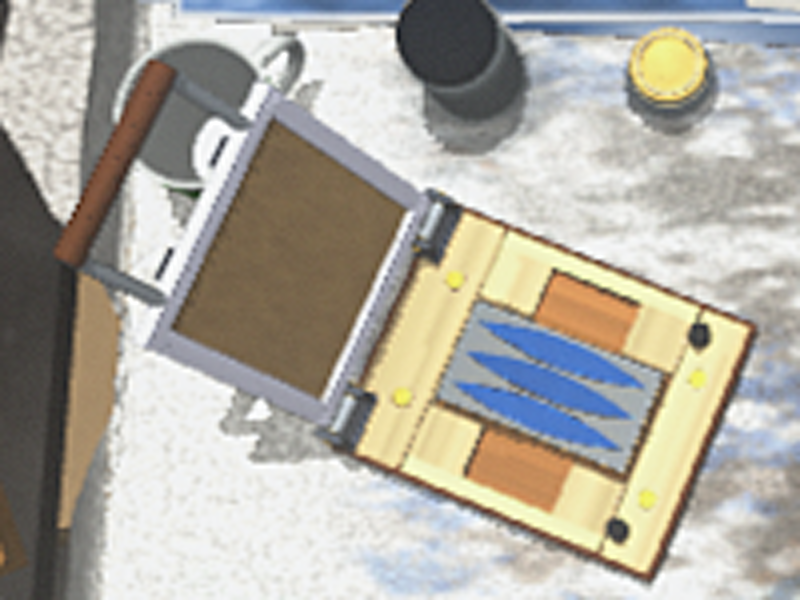

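```bash
python3 -c "
from h import *
print(ticket.close_job())"
```

```text
the job is handed in; nothing more can be done
None
```

The jig is ready for inking and the job is handed in, after about 20 s of robot time.

- **Frame:** I gripped it by the wooden bar and swung it over. Past upright I slowed and eased it onto its stays, with only about 7 N of contact, then let go. All later pictures show it still leaning open.
- **Gore block:** I picked it up across its width and lowered it into the pocket in small steps until it rested on the floor. It touched down at the height I worked out for fully home. After release, the side, wrist and top pictures show it flat, square and face up in the pocket.
- **Other things:** In the last top picture the rose block, the pigment jar and the two ink jars stand where they were at the start. The gripper had backed away clear of everything.

**Disagreements:**
- The pocket centre and the board outline disagreed by about 5 mm along the jig's length. I went by the pocket and its notches, and the block went in without resistance.
- The wrist camera shows lengths about 3–6% short, and the arm's pose wandered by about 1 mm. I corrected for the wander before the final lowering.
- The networks confused some of the blocks and the handle, so I checked positions by hand in the pictures.

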